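# Shift the bottle roller into third and start it

## Task

With closed fingertips, push the red-knobbed lever of the bottle roller through its H-shaped gate into third gear, the far end of the right-hand slot: bring it to the middle, across to the right, then forward away from the robot until it is fully home. Then press the green start button on the same machine right down and let it come up again, leaving the lever in third. Push gently, do not grip or force the lever, and leave everything else standing where it is.

Things in the scene. Friction and masses are not known exactly. Their poses are not given: they have to be found in the camera images.
- roller: grey bench-top bottle roller, fixed. Origin on the bench under the lever's pivot; +x is its forward (away from the robot), +y its left, z up. Gearbox housing 200 (x) by 285 (y) mm, y -165 to +120 mm, top 100 mm above the bench. To its left (y 120 to 407 mm) two black rollers carry an amber bottle, top 165 mm high, part of the machine
- gate (a point): centre of the aluminium gate plate's top, 112 mm above the bench, over the roller's origin. The H: left slot (y +20 mm) and right slot (y -20 mm) along x, 16 mm wide, joined at x = 0 by a 16 mm cross channel along y; rounded tongues stop the lever crossing elsewhere. Blue dots count the slot ends: one left-forward, two left-back, three right-forward, four right-back
- stick: the lever: steel rod 10 mm thick with a red ball knob 40 mm across. Origin at its pivot, 16 mm above the bench; the knob's centre is 180 mm from it along this body's z. Starts in the left slot, anywhere from back to forward. It stays where it is left; pushing the knob takes about 2 to 3 N until it meets the gate or a stop
- knob (a point): centre of the red ball knob (40 mm across), 185 to 196 mm above the bench. In third it is about 48 mm forward and 41 mm right of the roller's origin
- lever_across (a joint): sideways lean of the lever, rad: 0 at the middle, positive to the machine's right (-y of the roller). The left slot is about -0.22, the right slot about +0.22, stops at -0.24 and +0.24; the knob moves about 18 mm per 0.1 rad
- lever_fore (a joint): fore-and-aft lean of the lever, rad: 0 at the cross channel, positive forward (+x of the roller). Stops at -0.28 and +0.28; the lever can cross only within about 0.03 of 0 (the rounded tongues help it in), the knob moves about 18 mm per 0.1 rad
- start_top (a point): centre of the top of the green round start button (34 mm across) near the right-hand, robot-side corner of the gearbox top; it is pressed straight down
- start (a joint): travel of the start button, m: 0 up, 0.006 fully down; a spring returns it, fully down takes 5 N
- cup: loose white cup, 46 mm across, 45 mm high, standing on the gearbox's right forward corner; origin at the centre of its underside. Bystander
- resin: loose amber bottle, 66 mm across, 165 mm high, right of the gearbox; origin at the centre of its underside. Bystander
- jar: loose clear jar with a blue lid, 64 mm across, 75 mm high, on the robot's side of the gearbox, to the right; origin at the centre of its underside. Bystander
- scraper: loose scraper, 180 mm long, lying on the bench between the robot and the gearbox; origin at its underside. Bystander
- beaker: loose clear beaker, 72 mm across, 90 mm high, on the robot's side of the rollers; origin at the centre of its underside. Bystander
- print: loose orange printed lattice block, 50 by 50 by 60 mm, on the robot's side of the rollers; origin at the centre of its underside. Bystander

How it is judged:
By the outcome, as a careful person would: the job done as asked, in the order asked, and still so for the second after the job is handed in, with the robot touching nothing.
It also fails if it takes over 72 s, if anything falls off the work surface, if the arm or the gripper's body presses on something with over 40 N, if the wrist force passes 120 N, or if a joint passes its speed limit or range.

## Robot

A 7-joint arm with a two-finger parallel gripper is mounted at the origin on the work surface. World frame = base frame: x ahead of the robot, y to its left, z up, the work surface at z = 0. Lengths are in m, angles in rad, forces in N, time in s.
With the tool pointing down it reaches from about 0.425 to 0.875 m from the base axis. Payload 8.4 kg.
Tool frame: the origin (TCP) lies on the centre line of the jaws, within the pads' length; the fingertips stand 19 mm ahead of it and the grasp point (between the pads) is the TCP; x points along the fingers, y is the direction in which the jaws open and shut, and the axes are right-handed (so a half turn about x gives the same grasp; the last joint's range is limited). The gripper opens to 85 mm and grips with 20 to 120 N. Pads are 22 mm wide; open, the fingers measure 114 mm over their backs; the gripper's body (76 mm by 85 mm) begins 54 mm behind the grasp point. The pads swing forward as they close: fully open they stand 13 mm farther back than shut.
Start: joints at [-1.318, 0.333, 0.04, 1.465, -0.013, 1.343, -0.059], TCP at [0.224, 0.61, 0.25] pointing down, gripper open.
Joint ranges: [-2.58, 2.58], [-0.38, 2.09], [-1.3, 1.39], [0.25, 2.4], [-1.5, 4.64], [0.08, 2.09], [-2.65, 2.65]. Speed limits (rad/s): [2.22, 2.22, 2.79, 2.79, 3.14, 3.14, 3.14].

## Interface

Orientations are given as a unit quaternion [w, x, y, z].
In Python, from rig import r gives the robot as it stands.
- The arm moves only by the shell command python3 -m handwheel 'ROWS'. ROWS is JSON, a list of rows, each a list of 5 numbers: the shift along the tool's x, y, z in cm, then the turn about the tool's x in degrees, then the closure, from -1 (fully open) to 1 (shut). A call has 1 to 10 rows; each row shifts and turns the commanded pose from where the row before left it, along the tool's axes as they then stand; what a row does not reach is not made up. A row lasts 1/10 s, in which the tool goes at most 50 mm and 8.59 degrees, less where a joint would pass 70% of its speed; a pose out of reach is approached as far as the arm can. A call is refused whole if a number of a shift passes 5 or a number of a turn 8.59, either way. A call with a gripper value outside its range is refused whole. The fingers move at their own pace and stop on an object; the grip force is fixed at half the most. Time passes only in rows, so rows that do not move let the fingers close. It gives the time, the measured TCP pose, the force and the opening at its end, in the units of the state.
- r.read_state(): the state, without advancing time (a new reading comes with each control period).
- r.capture(name): name is "scene" or "top" or "wrist"; returns the picture (384x512x3 uint8, red, green, blue); there is no depth.
- r.get_calibration(name): a dict with "fx", "fy", "cx", "cy" (pixels), "position" and "attitude" of the camera in the world. Camera axes: x right, y down, z forward; pixel columns grow to the right and rows downward; lengths in m; the calibration is good to about 2 mm. The wrist camera is an equidistant fisheye: a pixel r from the principal point sees the ray r / f radians off the axis. A picture is of the moment at which its call begins: read the wrist's pose just before it. get_calibration takes no time and is no camera call; for the wrist camera it gives the pose at the moment of the call.
- r.sign_off(): hands the job in, once; it reports no verdict.
Trained networks look in the newest picture that a camera, given by its name, has taken for a name from the list of things; names that differ only in an ending like _2 or _b are one class to them, and where a whole thing is asked for, a point or a joint stands for the part that bears it (a point fixed in the world has none). Each returns a list of dicts, best first, with "confidence" (0 to 1); they miss things now and then, are a little off and sometimes report something else, mostly with a low value. They report only what shows in the picture. A call takes as long as a camera call.
- r.regions_of(camera, label): "pixels" (384x512 bool, what is visible of it) and "rect" ([left, top, right, bottom] in pixels, round what is visible of it).
The state is a dict: "time": time; "q": joint angles; "dq": joint speeds; "joint_torque": joint torques, N m; "tool_pos": TCP position; "eef_rot": TCP orientation; "ft_force": force on the tool from outside, world axes, zero at the start; "ft_torque": the same for the moment, N m; "opening": finger opening in m.
Only numpy, scipy, OpenCV 4.12 (cv2) and the standard library are available. Lean on these libraries where they do the work, as an engineer would, in place of code of your own. Each camera call takes 0.05 s, during which the arm holds its last target.

## Working session

There is one attempt and no reset: what is moved stays moved. The work goes in short steps, Python scripts to look and compute and a shell command to move; the robot and the scene stay as the last step left them, time stands still between calls to the robot, and variables do not carry over. Pictures are saved under pics/ and viewed, and the job is handed in when it is done.

```bash
ls; mkdir -p pics; cat > h.py <<'E'
import numpy as np, cv2
from rig import r
def snap(c,n):
    im=r.capture(c); cv2.imwrite(f'pics/{n}.png',im[:,:,::-1]); return im
E
python3 - <<'E'
from h import *
for c in('scene','top','wrist'):
    snap(c,c+'0'); print(c,r.get_calibration(c))
s=r.read_state(); print({k:np.round(v,3) for k,v in s.items()})
E
```

```text
pics
scene {'fx': 362.92241839271804, 'fy': 362.92241839271804, 'cx': 256.8185957031046, 'cy': 190.29383924981605, 'position': array([1.36517067, 0.13060081, 0.71965392]), 'attitude': array([-0.30039701,  0.59642087,  0.6592253 , -0.34563824])}
top {'fx': 436.5336132291369, 'fy': 436.5336132291369, 'cx': 256.9127872576216, 'cy': 195.63984824717443, 'position': array([0.34873697, 0.03280997, 1.11986658]), 'attitude': array([ 0.07365745, -0.6970916 ,  0.71024408, -0.0647397 ])}
wrist {'fx': 297.3186396354542, 'fy': 297.3186396354542, 'cx': 263.5059216097586, 'cy': 195.87168087945503, 'position': array([0.14914135, 0.63687549, 0.37289413]), 'attitude': array([0.12913036, 0.80984475, 0.5652895 , 0.08902029])}
{'time': np.float64(0.15), 'q': array([-1.318,  0.334,  0.04 ,  1.466, -0.013,  1.343, -0.059]), 'dq': array([ 0.   , -0.002, -0.001, -0.005,  0.001, -0.002, -0.001]), 'joint_torque': array([ 3.0000e-03, -6.5905e+01,  1.3670e+00, -4.0586e+01,  1.7000e-02,
        1.0000e-02,  0.0000e+00]), 'tool_pos': array([0.224, 0.61 , 0.25 ]), 'eef_rot': array([ 0.696,  0.123,  0.696, -0.124]), 'ft_force': array([-0.682,  0.649,  1.84 ]), 'ft_torque': array([ 0.002, -0.022,  0.009]), 'opening': np.float64(0.086)}
```

View pics/scene0.png

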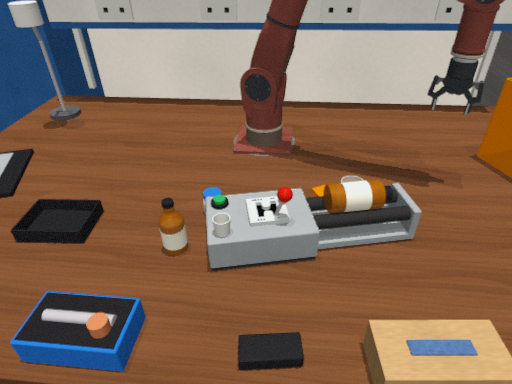

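View pics/top0.png

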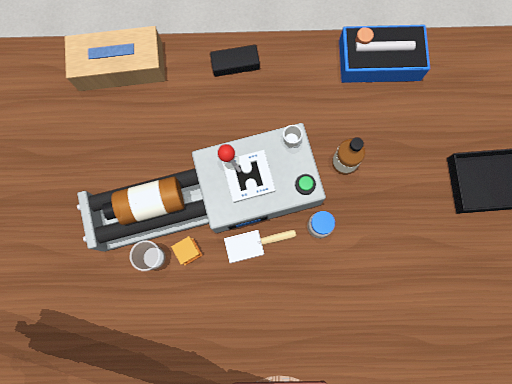

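View pics/wrist0.png

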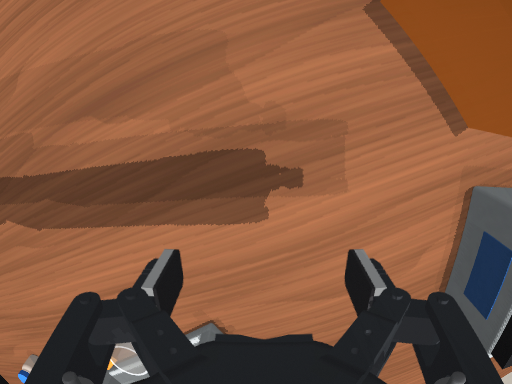

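The scene and top views show the roller ahead of the robot. The red knob is at (226,153) in the top view, forward in the left slot. The green button is at (306,184), the cup at (292,136) and the gate at about (249,175).

```bash
cat >> h.py <<'E'
from scipy.spatial.transform import Rotation as R
def RT(q): return R.from_quat([q[1],q[2],q[3],q[0]]).as_matrix()
def ray(c,uv):
    k=r.get_calibration(c); x=(uv[0]-k['cx'])/k['fx']; y=(uv[1]-k['cy'])/k['fy']
    if c=='wrist':
        t=np.hypot(x,y); d=np.array([x/t*np.sin(t),y/t*np.sin(t),np.cos(t)])
    else: d=np.array([x,y,1.])
    d=RT(k['attitude'])@d; return k['position'],d/np.linalg.norm(d)
def atz(c,uv,z):
    p,d=ray(c,uv); return p+d*(z-p[2])/d[2]
def tri(a,b):
    A=np.zeros((3,3));v=np.zeros(3)
    for p,d in(a,b):
        M=np.eye(3)-np.outer(d,d);A+=M;v+=M@p
    x=np.linalg.solve(A,v); return x,[np.linalg.norm((np.eye(3)-np.outer(d,d))@(x-p)) for p,d in(a,b)]
def cen(c,l):
    o=r.regions_of(c,l)
    if not o: return None
    m=o[0]['pixels']; ys,xs=np.nonzero(m); return np.array([xs.mean(),ys.mean()]),o[0]['rect'],round(o[0]['confidence'],2),len(xs)
E
python3 - <<'E'
from h import *
top=r.capture('top'); sc=r.capture('scene')
def mask(im,ch):
    f=im.astype(int)
    if ch=='r': return (f[:,:,0]>150)&(f[:,:,1]<60)&(f[:,:,2]<60)
    if ch=='g': return (f[:,:,1]>120)&(f[:,:,0]<90)&(f[:,:,2]<120)
for ch in 'rg':
    cs={}
    for c,im in(('top',top),('scene',sc)):
        n,l,st,ce=cv2.connectedComponentsWithStats(mask(im,ch).astype(np.uint8))
        i=1+np.argsort(-st[1:,4])[:3]; print(c,ch,[(st[j],ce[j].round(1)) for j in i])
for l in('knob','start_top','cup','roller','stick'):
    for c in('top','scene'): print(l,c,cen(c,l))
E
python3 - <<'E'
import cv2
a=cv2.imread('pics/top0.png')[110:240,180:340]; cv2.imwrite('pics/topz.png',cv2.resize(a,None,fx=5,fy=5,interpolation=2)[:600,:800])
a=cv2.imread('pics/scene0.png')[170:280,195:335]; cv2.imwrite('pics/scz.png',cv2.resize(a,None,fx=5,fy=5,interpolation=2))
E
```

```text
top r [(array([218, 145,  17,  16, 113], dtype=int32), array([226.2, 153.5]))]
scene r [(array([278, 187,  14,  13, 145], dtype=int32), array([284.5, 192.8]))]
top g [(array([310, 180,   4,   9,   9], dtype=int32), array([311.8, 184. ])), (array([304, 176,   5,   1,   5], dtype=int32), array([306., 176.])), (array([303, 189,   3,   1,   3], dtype=int32), array([304., 189.]))]
scene g [(array([213, 195,  13,   9,  77], dtype=int32), array([219. , 198.9]))]
knob top (array([146.44169611, 255.62897527]), [129.1, 239.7, 162.3, 273.1], 0.19, 849)
knob scene (array([282.79377432, 197.76653696]), [274.4, 187.1, 292.5, 214.3], 0.68, 257)
start_top top (array([304.82575758, 182.88636364]), [300.3, 177.3, 312.0, 191.2], 0.64, 132)
start_top scene (array([218.47560976, 199.6097561 ]), [214.2, 194.3, 226.8, 205.0], 0.58, 82)
cup top (array([291.77675841, 134.40672783]), [282.4, 125.0, 300.9, 145.3], 0.7, 327)
cup scene (array([221.05217391, 223.55362319]), [210.0, 214.9, 227.9, 238.4], 0.59, 345)
roller top (array([207.86732901, 192.1912522 ]), [79.5, 122.0, 326.5, 255.9], 0.9, 16507)
roller scene (array([306.37813753, 222.23221447]), [205.1, 181.7, 420.4, 272.9], 0.59, 13466)
stick top (array([227.75443787, 155.72189349]), [215.7, 142.4, 239.0, 170.3], 0.57, 338)
stick scene (array([282.31365314, 198.37638376]), [272.6, 186.9, 293.3, 216.4], 0.71, 271)
```

View pics/topz.png

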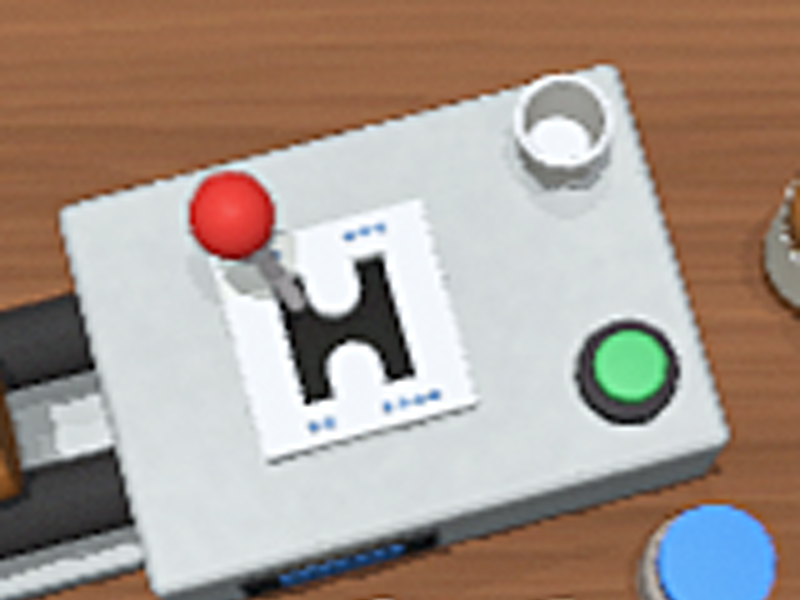

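View pics/scz.png

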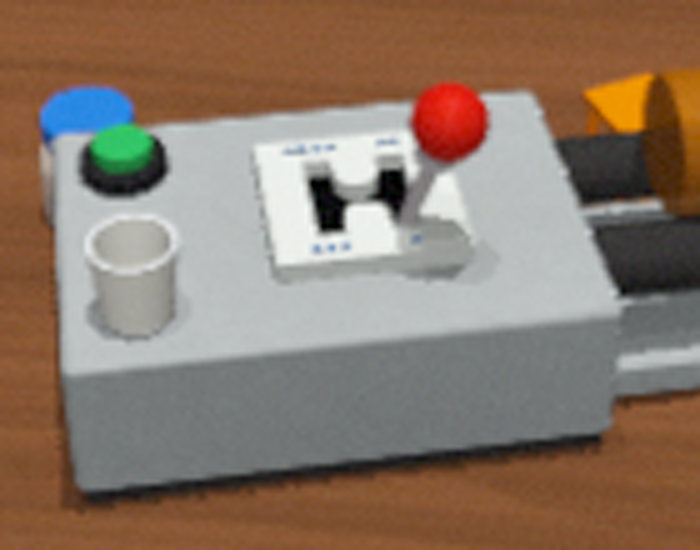

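```bash
python3 - <<'E'
from h import *
z=lambda a,b:(a/5+180-.4,b/5+110-.4)
zs=lambda a,b:(a/5+195-.4,b/5+170-.4)
H={k:atz('top',z(*v),.1) for k,v in dict(TL=(62,208),TR=(615,68),BR=(728,437),BL=(155,595)).items()}
for k,v in H.items(): print(k,v.round(4))
ex=(H['TL']-H['BL']+H['TR']-H['BR']);print('lens',np.linalg.norm(H['TL']-H['BL']),np.linalg.norm(H['TL']-H['TR']))
ey=(H['TL']-H['TR']+H['BL']-H['BR'])
a=np.arctan2(ex[1],ex[0]);b=np.arctan2(-ey[0],ey[1]);print('yaw',a,b)
P={k:atz('top',z(*v),.112) for k,v in dict(TR=(422,200),BR=(478,403),BL=(268,460)).items()}
print('gate',(P['TR']+P['BL'])/2, np.linalg.norm(P['TR']-P['BR']),np.linalg.norm(P['BL']-P['BR']))
d=P['TR']-P['BR'];e=P['BL']-P['BR'];print('plate yaw',np.arctan2(d[1],d[0]),np.arctan2(-e[0],e[1]))
y=(a+b)/2; m=sum(H.values())/4; print('gate from housing',m[:2]+.0225*np.array([-np.sin(y),np.cos(y)]))
print('knob',tri(ray('top',z(232,215)),ray('scene',zs(449,122))))
print('start',tri(ray('top',z(631,367)),ray('scene',zs(122,145))))
print('cup', atz('top',z(563,125),.145),tri(ray('top',z(563,125)),ray('scene',zs(132,240))))
E
```

```text
TL [0.665  0.2002 0.1   ]
TR [ 0.7307 -0.0715  0.1   ]
BR [ 0.5448 -0.1182  0.1   ]
BL [0.4746 0.1542 0.1   ]
lens 0.19583254580573106 0.2795812361178224
yaw 0.24149221106349367 0.24494607238400984
gate [0.59866903 0.06232254 0.112     ] 0.10317916483400892 0.10249544981673832
plate yaw 0.23841741231009644 0.25005159631319707
gate from housing [0.59836711 0.06301823]
knob (array([0.63315784, 0.11073076, 0.18669696]), [np.float64(0.0006096878627221245), np.float64(0.0006096878627221596)])
start (array([ 0.57572565, -0.07114558,  0.1178637 ]), [np.float64(0.0004834424989179905), np.float64(0.0004834424989179655)])
cup [ 0.68633532 -0.04157341  0.145     ] (array([ 0.6867927 , -0.04177612,  0.14373714]), [np.float64(0.00010729187836338955), np.float64(0.00010729187836340711)])
```

```bash
cat >> h.py <<'E'
YAW=0.243; G=np.array([.5985,.0627]); C=np.array([[np.cos(YAW),-np.sin(YAW)],[np.sin(YAW),np.cos(YAW)]])
def st():
    s=r.read_state(); M=RT(s['eef_rot']); p=np.array(s['tool_pos'])
    t=np.array(p); rf=C.T@(p[:2]-G)
    ty=C.T@M[:2,1]
    print('t',round(s['time'],2),'tcp',p.round(4),'roller xy mm',(rf*1e3).round(1),'tipz',round(p[2]+.019*M[2,0],4),'toolx',M[:,0].round(3),'tool y in roller, deg',round(np.degrees(np.arctan2(ty[1],ty[0])),2),'F',np.round(s['ft_force'],2),'open',round(s['opening'],4))
    return p,M,rf
def go(x,y,z):  # roller mm target -> cm in tool axes
    p,M,rf=st(); w=np.r_[C@np.array([x,y])/1e3+G,z]
    print('shift cm',(M.T@(w-p)*100).round(2),'world',w.round(3))
E
python3 -c "
from h import *
go(95,38,.25)"
```

```text
t 0.75 tcp [0.224  0.6102 0.2503] roller xy mm [-231.8  621.5] tipz 0.2313 toolx [-0. -0. -1.] tool y in roller, deg 55.92 F [ 0.16 -0.24  0.61] open 0.0854
shift cm [ 3.000e-02 -3.002e+01  5.976e+01] world [0.682 0.122 0.25 ]
```

```bash
python3 -m handwheel '[[-1,0,0,-8.5,1],[-1,0,0,-8.5,1],[-1,0,0,-8.5,1],[-1,0,0,-8.5,1],[0,0,0,0,1],[0,-4,2,0,1],[0,-4,2,0,1],[0,-4,2,0,1],[0,-4,2,0,1],[0,-4,2,0,1]]'; python3 -c "
from h import *
go(95,38,.25)"
```

```text
time: 1.75
tool_pos: [0.3698, 0.4382, 0.2898]
eef_rot: [0.702, -0.083, 0.702, 0.083]
ft_force: [1.3, 1.4, -0.2]
opening: -0.0001
t 1.75 tcp [0.3698 0.4382 0.2898] roller xy mm [-131.6  419.5] tipz 0.2708 toolx [-0. -0. -1.] tool y in roller, deg 89.62 F [ 1.34  1.45 -0.17] open -0.0001
shift cm [  3.98 -38.    22.92] world [0.682 0.122 0.25 ]
```

```bash
python3 -m handwheel '[[0,-4,2.5,0,1],[0,-4,2.5,0,1],[0,-4,2.5,0,1],[0,-4,2.5,0,1],[0,-4,2.5,0,1],[0,-4,2.5,0,1],[0,-4,2.5,0,1],[0,-4,2.5,0,1],[0,-3,1.5,0,1],[0,0,0,0,1]]'; python3 -c "
from h import *
go(100,38,.25);snap('wrist','w1');snap('scene','s1')"
```

```text
time: 2.75
tool_pos: [0.6639, 0.145, 0.289]
eef_rot: [0.702, -0.082, 0.703, 0.079]
ft_force: [-1.1, -0.9, 0.1]
opening: -0.0
t 2.75 tcp [0.6639 0.145  0.289 ] roller xy mm [83.2 64.2] tipz 0.27 toolx [ 0.    -0.004 -1.   ] tool y in roller, deg 89.18 F [-1.13 -0.88  0.09] open -0.0
shift cm [ 3.91 -2.58  1.72] world [0.686 0.124 0.25 ]
```

View pics/w1.png

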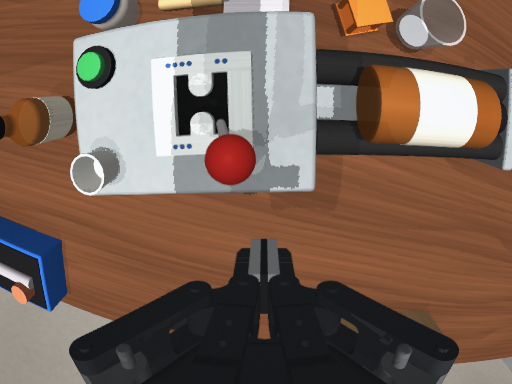

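View pics/s1.png

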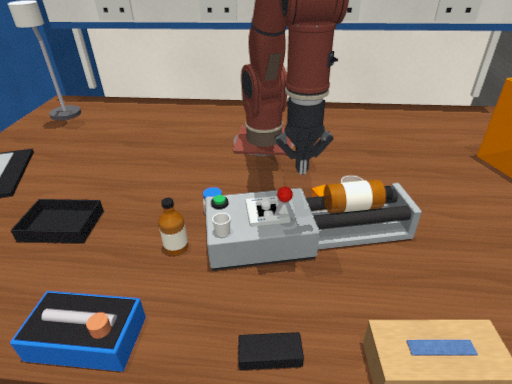

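The wrist view shows the knob at (230,160), in the left slot's forward end, with the shut tips at (263,240). I'll align in front of the knob, then descend.

```bash
python3 -m handwheel '[[0,-1.3,0.9,0,1],[0,-1.3,0.8,0,1],[0,0,0,0,1],[3,0,0,0,1],[3,0,0,0,1],[2.5,0,0,0,1],[1.4,0,0,0,1],[0,0,0,0,1],[0,0,0,0,1]]'; python3 -c "
from h import *
go(70,38,.19)"
```

```text
time: 3.75
tool_pos: [0.6846, 0.1305, 0.1924]
eef_rot: [0.702, -0.085, 0.702, 0.085]
ft_force: [-0.4, -0.8, 0.4]
opening: -0.0001
t 3.75 tcp [0.6846 0.1305 0.1924] roller xy mm [99.9 45.1] tipz 0.1734 toolx [ 0.001  0.    -1.   ] tool y in roller, deg 89.92 F [-0.41 -0.84  0.35] open -0.0001
shift cm [ 0.24 -0.71 -2.98] world [0.657 0.116 0.19 ]
```

```bash
python3 -m handwheel '[[0.2,-0.5,-0.6,0,1],[0,0,-0.6,0,1],[0,0,-0.6,0,1],[0,0,-0.6,0,1],[0,0,-0.6,0,1],[0,0,-0.6,0,1],[0,0,-0.6,0,1],[0,0,-0.6,0,1],[0,0,-0.4,0,1],[0,0,0,0,1]]'; python3 -c "
from h import *
go(30,38,.19);snap('wrist','w2');snap('top','t2')"
```

```text
time: 4.75
tool_pos: [0.6342, 0.1129, 0.1892]
eef_rot: [0.702, -0.085, 0.702, 0.085]
ft_force: [1.7, 1.0, 0.9]
opening: -0.0002
t 4.75 tcp [0.6342 0.1129 0.1892] roller xy mm [46.7 40.1] tipz 0.1702 toolx [-0.001 -0.    -1.   ] tool y in roller, deg 89.92 F [1.65 1.04 0.95] open -0.0002
shift cm [-0.08 -0.21 -1.67] world [0.618 0.107 0.19 ]
```

View pics/w2.png

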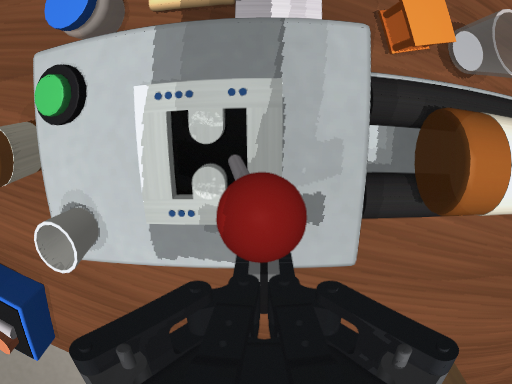

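View pics/t2.png

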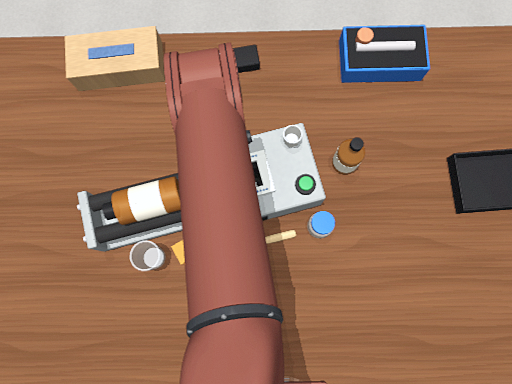

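```bash
cat >> h.py <<'E'
def knob(n=None):
    im=snap('wrist',n) if n else r.capture('wrist')
    f=im.astype(int); m=((f[:,:,0]>100)&(f[:,:,1]<45)&(f[:,:,2]<45)).astype(np.uint8)
    k,l,s,c=cv2.connectedComponentsWithStats(m); i=1+np.argmax(s[1:,4]); 
    cs,_=cv2.findContours((l==i).astype(np.uint8),0,1); (u,v),rad=cv2.minEnclosingCircle(max(cs,key=cv2.contourArea))
    p,d=ray('wrist',(u,v)); o=np.r_[G,.016]; b=d@(p-o); q=(p-o)@(p-o)-.18**2
    D=b*b-q
    X=p+d*(-b-np.sqrt(max(D,0))); w=C.T@(X[:2]-G)*1e3
    print('px',round(u,1),round(v,1),round(rad,1),'knob roller mm',w.round(1),'z',X[2].round(4),'fore',round(np.arctan2(w[0],(X[2]-.016)*1e3),3),'across',round(np.arctan2(-w[1],(X[2]-.016)*1e3),3))
    return X
E
python3 -c "
from h import *
knob();st()"
```

```text
px 259.7 218.2 44.3 knob roller mm [17.1 38. ] z 0.1911 fore 0.097 across -0.214
t 4.9 tcp [0.6346 0.1129 0.189 ] roller xy mm [47.1 40.1] tipz 0.17 toolx [-0.001 -0.    -1.   ] tool y in roller, deg 89.92 F [ 1.19 -0.07  1.27] open 0.0002
```

```bash
python3 -m handwheel '[[0,0,-0.4,0,1],[0,0,-0.4,0,1],[0,0,-0.4,0,1],[0,0,-0.3,0,1],[0,0,0,0,1],[0,0,0,0,1]]'; python3 -c "
from h import *
knob('w3');st()"
```

```text
time: 5.5
tool_pos: [0.62, 0.1094, 0.1892]
eef_rot: [0.702, -0.085, 0.702, 0.085]
ft_force: [2.1, 0.2, 1.9]
opening: -0.0001
px 259.9 217.8 43.5 knob roller mm [ 1.8 38.1] z 0.1919 fore 0.01 across -0.213
t 5.55 tcp [0.6201 0.1094 0.1892] roller xy mm [32.2 40.1] tipz 0.1702 toolx [-0. -0. -1.] tool y in roller, deg 89.92 F [1.04 0.89 1.  ] open 0.0003
```

```bash
python3 -m handwheel '[[0,0,1.5,0,1],[0,2,1,0,1],[0,2.5,0,0,1],[0,0.5,-2,0,1],[0,0,-2,0,1],[0,0,-1.7,0,1],[0,0,0,0,1],[0,0,0,0,1]]'; python3 -c "
from h import *
knob('w4');go(0,74,.19)"
```

```text
time: 6.35
tool_pos: [0.5773, 0.1504, 0.1893]
eef_rot: [0.702, -0.085, 0.702, 0.085]
ft_force: [0.7, 0.7, -0.7]
opening: 0.0001
px 156.3 274.6 34.9 knob roller mm [ 1.7 35.8] z 0.1924 fore 0.01 across -0.2
t 6.4 tcp [0.5776 0.1504 0.1893] roller xy mm [ 0.9 90.2] tipz 0.1703 toolx [-0. -0. -1.] tool y in roller, deg 89.92 F [ 0.62 -0.58 -0.4 ] open 0.0
shift cm [-0.07 -1.62 -0.08] world [0.581 0.135 0.19 ]
```

View pics/w4.png

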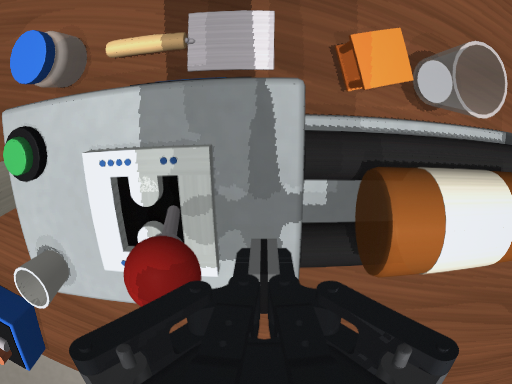

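The finger is left of the knob, level with the cross channel. I'll push right next.

```bash
python3 -m handwheel '[[0,-0.8,0,0,1],[0,-0.8,0,0,1],[0,-0.8,0,0,1],[0,-0.8,0,0,1],[0,-0.6,0,0,1],[0,-0.6,0,0,1],[0,-0.6,0,0,1],[0,0,0,0,1]]'; python3 -c "
from h import *
knob('w5');st()"
```

```text
time: 7.2
tool_pos: [0.5895, 0.1004, 0.1894]
eef_rot: [0.702, -0.085, 0.702, 0.084]
ft_force: [-0.7, 2.0, 1.2]
opening: -0.0007
px 190.8 280.3 36.4 knob roller mm [1. 4.] z 0.196 fore 0.006 across -0.022
t 7.25 tcp [0.5893 0.101  0.1893] roller xy mm [ 0.3 39.4] tipz 0.1703 toolx [ 0. -0. -1.] tool y in roller, deg 89.86 F [-0.55  1.1   1.2 ] open -0.0004
```

View pics/w5.png

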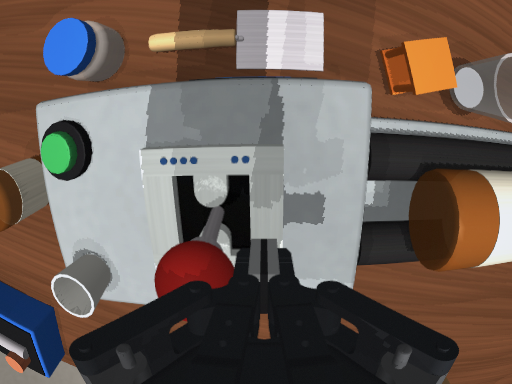

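```bash
python3 -m handwheel '[[0,-0.6,0,0,1],[0,-0.6,0,0,1],[0,-0.6,0,0,1],[0,-0.6,0,0,1],[0,-0.6,0,0,1],[0,-0.5,0,0,1],[0,-0.4,0,0,1],[0,-0.3,0,0,1],[0,0,0,0,1],[0,0,0,0,1]]'; python3 -c "
from h import *
knob('w6');st();snap('scene','s6')"
```

```text
time: 8.25
tool_pos: [0.5992, 0.0608, 0.1892]
eef_rot: [0.702, -0.085, 0.702, 0.085]
ft_force: [-0.3, 0.4, -0.4]
opening: -0.0
px 189.9 278.4 33.7 knob roller mm [  2.8 -38.9] z 0.1917 fore 0.016 across 0.218
t 8.3 tcp [0.5992 0.0609 0.1893] roller xy mm [ 0.3 -2. ] tipz 0.1703 toolx [-0. -0. -1.] tool y in roller, deg 89.92 F [-0.82  0.9  -0.16] open 0.0001
```

View pics/w6.png

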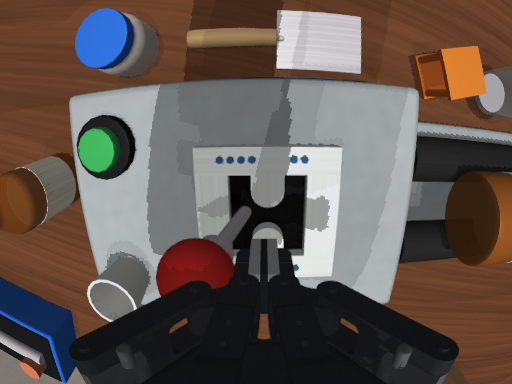

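View pics/s6.png

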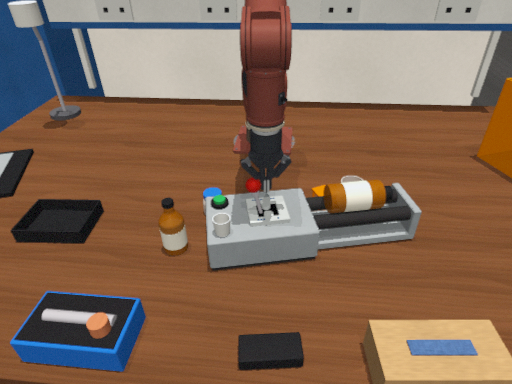

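```bash
python3 -m handwheel '[[0,-0.3,0,0,1],[0,0,0,0,1],[0,1.3,0,0,1],[0,0,-2.5,0,1],[0,0,-2.5,0,1],[0,-2,0,0,1],[0,-2.6,0,0,1],[0,0,0,0,1],[0,0,0,0,1]]'; python3 -c "
from h import *
knob('w7');st()"
```

```text
time: 9.25
tool_pos: [0.5594, 0.0143, 0.1895]
eef_rot: [0.702, -0.085, 0.702, 0.085]
ft_force: [0.2, -0.3, -0.4]
opening: 0.0002
px 263.7 334.6 5.9 knob roller mm [ -9.5 -37.3] z 0.1918 fore -0.054 across 0.209
t 9.3 tcp [0.5593 0.0151 0.1894] roller xy mm [-49.5 -36.8] tipz 0.1704 toolx [ 0.  0. -1.] tool y in roller, deg 89.95 F [-0.34  0.12  0.36] open 0.0001
```

View pics/w7.png

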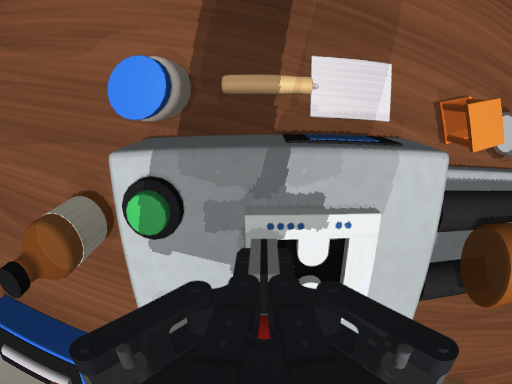

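```bash
python3 -m handwheel '[[0,-0.15,0.6,0,1],[0,0,0.6,0,1],[0,0,0.6,0,1],[0,0,0.6,0,1],[0,0,0.6,0,1],[0,0,0.6,0,1],[0,0,0.6,0,1],[0,0,0.6,0,1],[0,0,0.6,0,1],[0,0,0.3,0,1]]'; python3 -c "
from h import *
st();snap('scene','s8');snap('wrist','w8')"
```

```text
time: 10.3
tool_pos: [0.6153, 0.0266, 0.1889]
eef_rot: [0.702, -0.085, 0.702, 0.085]
ft_force: [-1.6, 0.8, -0.3]
opening: 0.0004
t 10.3 tcp [0.6153 0.0266 0.1889] roller xy mm [  7.7 -39.1] tipz 0.1699 toolx [-0.001 -0.    -1.   ] tool y in roller, deg 89.94 F [-1.6   0.83 -0.32] open 0.0004
```

View pics/s8.png

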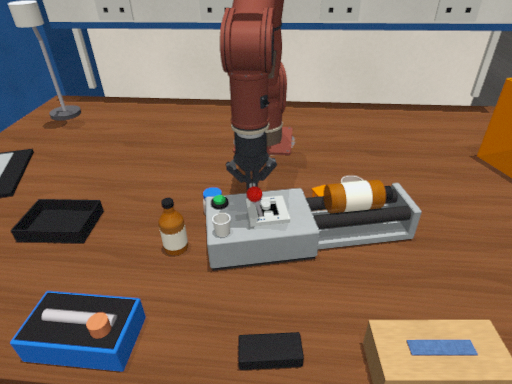

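View pics/w8.png

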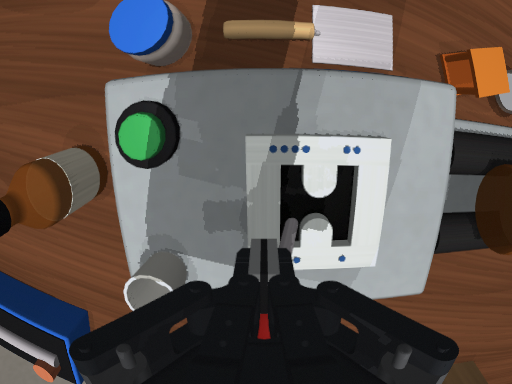

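Now sliding forward in the right slot. I'll continue gently to the stop.

```bash
python3 -m handwheel '[[0,0,0.3,0,1],[0,0,0.3,0,1],[0,0,0.2,0,1],[0,0,0.2,0,1],[0,0,0.1,0,1],[0,0,0,0,1],[0,0,0,0,1]]';python3 -c "
from h import *
st()"
```

```text
time: 11.1
tool_pos: [0.6258, 0.0288, 0.1894]
eef_rot: [0.702, -0.085, 0.702, 0.085]
ft_force: [-2.2, 0.1, -0.9]
opening: -0.0
t 11.1 tcp [0.6258 0.0288 0.1894] roller xy mm [ 18.3 -39.5] tipz 0.1704 toolx [ 0. -0. -1.] tool y in roller, deg 89.91 F [-2.18  0.06 -0.94] open -0.0
```

```bash
python3 -m handwheel '[[0,0,0.2,0,1],[0,0,0,0,1],[0,0,0,0,1]]';python3 -c "
from h import *
st()"
```

```text
time: 11.4
tool_pos: [0.6278, 0.0294, 0.1894]
eef_rot: [0.702, -0.085, 0.702, 0.085]
ft_force: [-1.4, -1.0, -1.4]
opening: 0.0003
t 11.4 tcp [0.6278 0.0294 0.1894] roller xy mm [ 20.4 -39.4] tipz 0.1704 toolx [ 0. -0. -1.] tool y in roller, deg 89.92 F [-1.43 -0.97 -1.42] open 0.0003
```

```bash
python3 -m handwheel '[[0,0,0.15,0,1],[0,0,0,0,1],[0,0,0,0,1]]';python3 -c "
from h import *
st()"; python3 -m handwheel '[[0,0,0.1,0,1],[0,0,0,0,1],[0,0,0,0,1]]';python3 -c "
from h import *
st()"
```

```text
time: 11.7
tool_pos: [0.6292, 0.0297, 0.1893]
eef_rot: [0.702, -0.085, 0.702, 0.085]
ft_force: [-1.6, -0.5, -1.4]
opening: -0.0
t 11.7 tcp [0.6292 0.0297 0.1893] roller xy mm [ 21.8 -39.4] tipz 0.1703 toolx [ 0. -0. -1.] tool y in roller, deg 89.91 F [-1.62 -0.53 -1.37] open -0.0
time: 12.0
tool_pos: [0.6301, 0.03, 0.1893]
eef_rot: [0.702, -0.085, 0.702, 0.085]
ft_force: [-1.1, 0.1, -1.8]
opening: -0.0003
t 12.0 tcp [0.6301 0.03   0.1893] roller xy mm [ 22.8 -39.4] tipz 0.1703 toolx [-0. -0. -1.] tool y in roller, deg 89.92 F [-1.15  0.09 -1.8 ] open -0.0003
```

```bash
cat >> h.py <<'E'
def sknob(n):
    f=snap('scene',n).astype(int); m=((f[:,:,0]>150)&(f[:,:,1]<60)&(f[:,:,2]<60)).astype(np.uint8)
    k,l,s,c=cv2.connectedComponentsWithStats(m); i=1+np.argmax(s[1:,4]); u=c[i]
    p,d=ray('scene',u); o=np.r_[G,.016]; b=d@(p-o); q=(p-o)@(p-o)-.18**2
    X=p+d*(-b-np.sqrt(b*b-q)); w=C.T@(X[:2]-G)*1e3
    print('scene',s[i],u.round(1),'knob mm',w.round(1),X[2].round(4))
E
python3 -c "
from h import *
sknob('s9')"
```

```text
scene [250 192  13  12 129] [255.8 197.8] knob mm [ 48.8 -33.3] 0.186
```

```bash
for i in 1; do python3 -m handwheel '[[0,0,0.1,0,1],[0,0,0,0,1],[0,0,0,0,1]]'; python3 -m handwheel '[[0,0,0.1,0,1],[0,0,0,0,1],[0,0,0,0,1]]'; python3 -c "
from h import *
st();sknob('s10')"; done
```

```text
time: 12.35
tool_pos: [0.631, 0.0302, 0.1892]
eef_rot: [0.702, -0.085, 0.702, 0.085]
ft_force: [-2.3, -1.3, -1.1]
opening: 0.0
time: 12.65
tool_pos: [0.6319, 0.0304, 0.1892]
eef_rot: [0.702, -0.085, 0.702, 0.085]
ft_force: [-3.5, 0.2, -2.4]
opening: -0.0003
t 12.65 tcp [0.6319 0.0304 0.1892] roller xy mm [ 24.6 -39.4] tipz 0.1702 toolx [-0.001 -0.    -1.   ] tool y in roller, deg 89.92 F [-3.48  0.22 -2.38] open -0.0003
scene [250 193  13  12 125] [255.8 198.2] knob mm [ 50.2 -33.5] 0.1856
```

```bash
python3 -m handwheel '[[0,0,0.1,0,1],[0,0,0,0,1],[0,0,0,0,1]]'; python3 -m handwheel '[[0,0,0.1,0,1],[0,0,0,0,1],[0,0,0,0,1],[0,0,0,0,1]]'; python3 -c "
from h import *
st();sknob('s11')"
```

```text
time: 13.0
tool_pos: [0.6328, 0.0306, 0.1891]
eef_rot: [0.702, -0.085, 0.702, 0.085]
ft_force: [-4.3, -0.8, -1.7]
opening: 0.0003
time: 13.4
tool_pos: [0.6337, 0.0309, 0.1891]
eef_rot: [0.702, -0.085, 0.702, 0.085]
ft_force: [-4.2, -0.6, -4.3]
opening: -0.0
t 13.4 tcp [0.6337 0.0309 0.1891] roller xy mm [ 26.6 -39.3] tipz 0.1701 toolx [-0.001 -0.    -1.   ] tool y in roller, deg 89.92 F [-4.25 -0.62 -4.32] open -0.0
scene [250 193  13  12 128] [256.  198.4] knob mm [ 50.9 -33.1] 0.1855
```

Resistance has risen to about 5 N and the knob has stopped advancing at about 50 mm. I'll back off, raise the tool, and check.

```bash
python3 -m handwheel '[[0,0,-1,0,1],[0,0,-2,0,1],[-2,0,-2,0,1],[-3,0,-1,0,1],[-2,0,-1,0,1],[0,0,0,0,1],[0,0,0,0,1]]'; python3 -c "
from h import *
sknob('s12');knob('w12');st();snap('top','t12')"
python3 - <<'E'
import cv2
a=cv2.imread('pics/s12.png')[170:280,195:335]; cv2.imwrite('pics/s12z.png',cv2.resize(a,None,fx=5,fy=5,interpolation=2))
E
```

```text
time: 14.15
tool_pos: [0.5666, 0.0143, 0.2604]
eef_rot: [0.703, -0.085, 0.701, 0.085]
ft_force: [0.6, -0.3, -0.2]
opening: 0.0003
scene [248 191  15  14 155] [255.2 197.8] knob mm [ 48.4 -34.9] 0.1858
px 264.0 326.4 13.0 knob roller mm [ 69.3 -39.4] z 0.1774 fore 0.406 across 0.239
t 14.25 tcp [0.5661 0.0144 0.2589] roller xy mm [-43.1 -39.1] tipz 0.2399 toolx [ 0.  0. -1.] tool y in roller, deg 89.93 F [-0.03 -0.74 -0.95] open 0.0002
```

View pics/s12z.png

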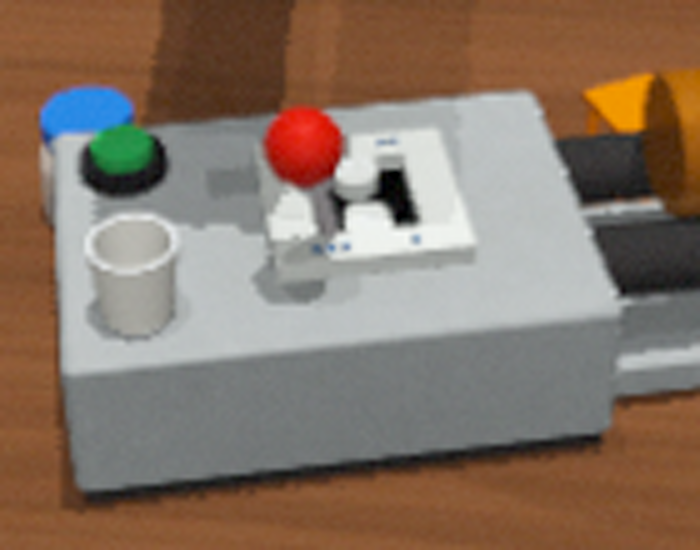

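View pics/w12.png

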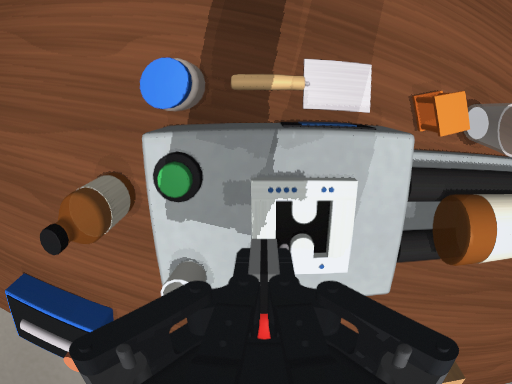

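```bash
python3 -c "
from h import *
T=r.capture('top')
for l,z in(('resin',.165),('jar',.075),('cup',.145)):
    c=cen('top',l); 
    if c: print(l,c[1:], (C.T@(atz('top',c[0],z)[:2]-G)*1e3).round())
print('btn',C.T@(np.array([.5757,-.0711])-G)*1e3)
p,d=ray('wrist',(176,178)); 
go(-54.3,-124.5,.18)
"
```

```text
resin ([330.5, 139.1, 364.3, 173.6], 0.76, 924) [ -27. -228.]
jar ([329.3, 211.6, 333.9, 228.9], 0.63, 75) [-150. -163.]
btn [ -54.32451011 -124.38298759]
t 14.5 tcp [0.566  0.0142 0.2587] roller xy mm [-43.2 -39.2] tipz 0.2397 toolx [-0.001 -0.    -1.   ] tool y in roller, deg 89.92 F [0.81 0.18 0.62] open 0.0004
shift cm [ 7.87 -8.53 -1.09] world [ 0.576 -0.071  0.18 ]
```

View pics/t12.png

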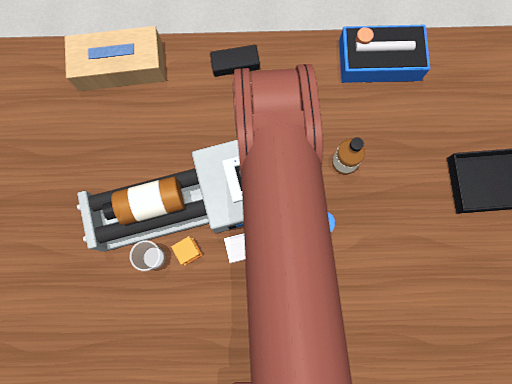

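```bash
python3 -m handwheel '[[0,-2,-0.3,0,1],[0,-2.2,-0.3,0,1],[0,-2.2,-0.3,0,1],[0,-2.1,-0.2,0,1],[0,0,0,0,1],[3,0,0,0,1],[3,0,0,0,1],[1.5,0,0,0,1],[0,0,0,0,1],[0,0,0,0,1]]'; python3 -c "
from h import *
go(-54.3,-124.5,.137);snap('wrist','w13');sknob('s13')"
```

```text
time: 15.5
tool_pos: [0.5761, -0.0707, 0.1851]
eef_rot: [0.702, -0.085, 0.702, 0.085]
ft_force: [0.2, -0.3, 0.7]
opening: -0.0001
t 15.5 tcp [ 0.5761 -0.0707  0.1851] roller xy mm [ -53.9 -124.1] tipz 0.1661 toolx [ 0. -0. -1.] tool y in roller, deg 89.94 F [ 0.15 -0.32  0.69] open -0.0001
shift cm [ 4.81 -0.04 -0.04] world [ 0.576 -0.071  0.137]
scene [248 191  15  14 153] [255.3 197.9] knob mm [ 48.8 -34.7] 0.1858
```

View pics/w13.png

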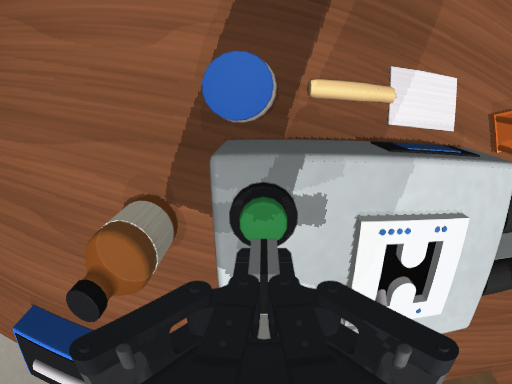

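View pics/s13.png

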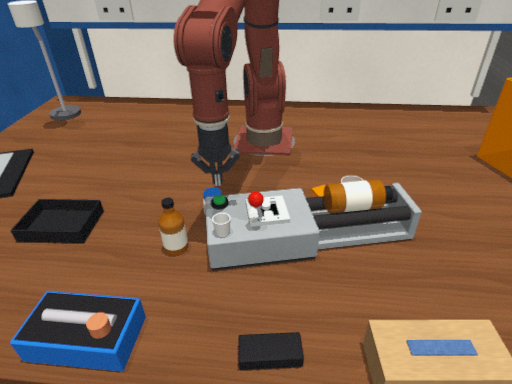

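```bash
python3 -c "
from h import *
snap('top','t13')
a=cv2.imread('pics/t13.png')[110:230,180:340]; cv2.imwrite('pics/t13z.png',cv2.resize(a,None,fx=5,fy=5,interpolation=2))"
```

```text
(no output)
```

View pics/t13z.png

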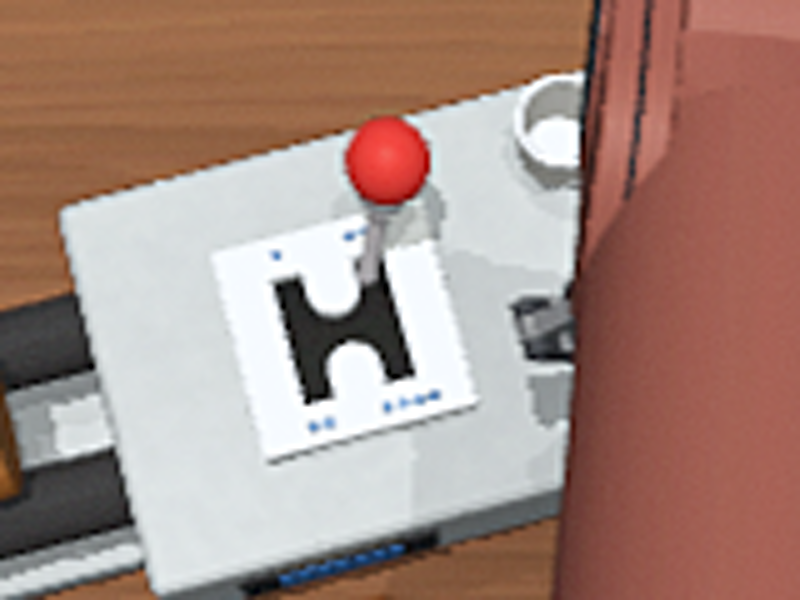

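```bash
python3 -c "
from h import *
z=lambda a,b:(a/5+180-.4,b/5+110-.4)
zs=lambda a,b:(a/5+195-.4,b/5+170-.4)
X,e=tri(ray('top',z(388,160)),ray('scene',zs(304,146)));print(X,e,C.T@(X[:2]-G)*1e3)
X=atz('top',z(388,160),.189);print(C.T@(X[:2]-G)*1e3)"
```

```text
[0.65756924 0.04084179 0.18550673] [np.float64(0.0005853222183882161), np.float64(0.0005853222183882188)] [ 52.07438709 -35.42900319]
[ 50.87147688 -35.75885607]
```

The knob is at x ≈ 51 mm, against the forward stop in the right slot, so the lever is home in third. I'll press the button now.

```bash
python3 -m handwheel '[[2,0,0,0,1],[1.5,0,0,0,1],[1,0,0,0,1],[0.3,0,0,0,1],[0.2,0,0,0,1],[0.2,0,0,0,1],[0,0,0,0,1],[0,0,0,0,1]]'; python3 -c "
from h import *
st()"
```

```text
time: 16.45
tool_pos: [0.5755, -0.0709, 0.1349]
eef_rot: [0.702, -0.085, 0.702, 0.086]
ft_force: [-12.6, 1.7, 23.1]
opening: 0.0002
t 16.45 tcp [ 0.5755 -0.0709  0.1349] roller xy mm [ -54.5 -124.2] tipz 0.1159 toolx [ 0.     0.001 -1.   ] tool y in roller, deg 89.91 F [-12.63   1.72  23.09] open 0.0002
```

Unexpected: 23 N at a tip height of 116 mm. I'm looking before I do anything else.

```bash
python3 -c "
from h import *
snap('scene','s14');snap('wrist','w14')
a=cv2.imread('pics/s14.png')[120:280,150:340]; cv2.imwrite('pics/s14z.png',cv2.resize(a,None,fx=4,fy=3.7,interpolation=2)); st()"
```

```text
t 16.55 tcp [ 0.5755 -0.0709  0.1349] roller xy mm [ -54.5 -124.2] tipz 0.1159 toolx [ 0.     0.001 -1.   ] tool y in roller, deg 89.91 F [-10.72   2.58  22.62] open 0.0001
```

View pics/s14z.png

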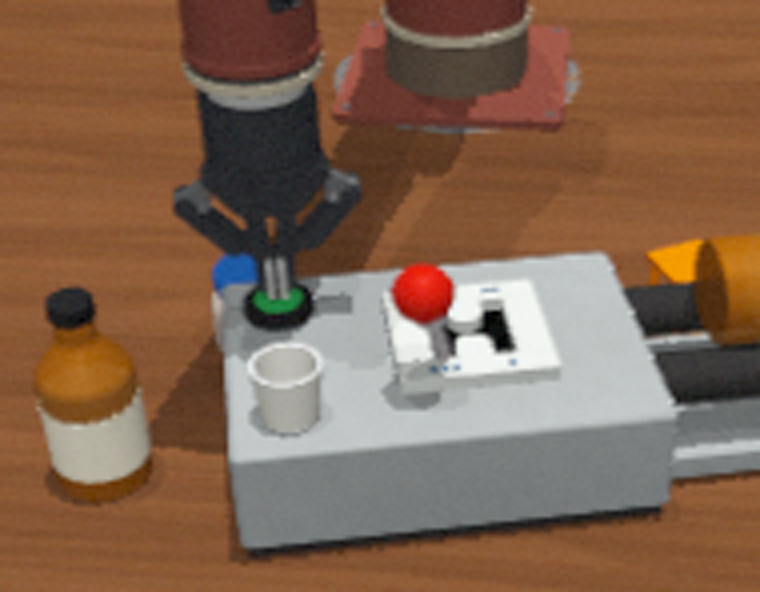

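View pics/w14.png

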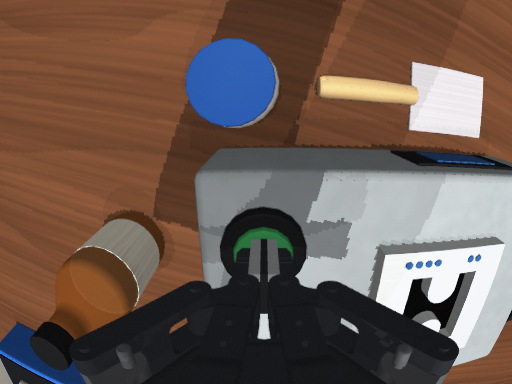

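The button is sunk flush into its collar, so it is fully down and against its stop. The contact is fingertip only, so I'll release straight up.

```bash
python3 -m handwheel '[[-0.3,0,0,0,1],[-0.5,0,0,0,1],[-1,0,0,0,1],[-2,0,0,0,1],[-3,0,0,0,1],[-3,0,0,0,1],[-2,0,-2,0,1],[0,0,-4,0,1],[0,0,-4,0,1],[0,0,0,0,1]]'; python3 -c "
from h import *
st();snap('top','t15');sknob('s15');snap('wrist','w15')
a=cv2.imread('pics/s15.png')[120:280,150:340]; cv2.imwrite('pics/s15z.png',cv2.resize(a,None,fx=4,fy=3.7,interpolation=2))"
```

```text
time: 17.55
tool_pos: [0.475, -0.0971, 0.2512]
eef_rot: [0.702, -0.084, 0.702, 0.084]
ft_force: [1.0, 0.6, 0.4]
opening: -0.0002
t 17.55 tcp [ 0.475  -0.0971  0.2512] roller xy mm [-158.3 -125.4] tipz 0.2322 toolx [ 0.     0.001 -1.   ] tool y in roller, deg 89.72 F [0.98 0.6  0.36] open -0.0002
scene [248 191  15  14 148] [255.2 197.9] knob mm [ 48.7 -34.8] 0.1858
```

View pics/s15z.png

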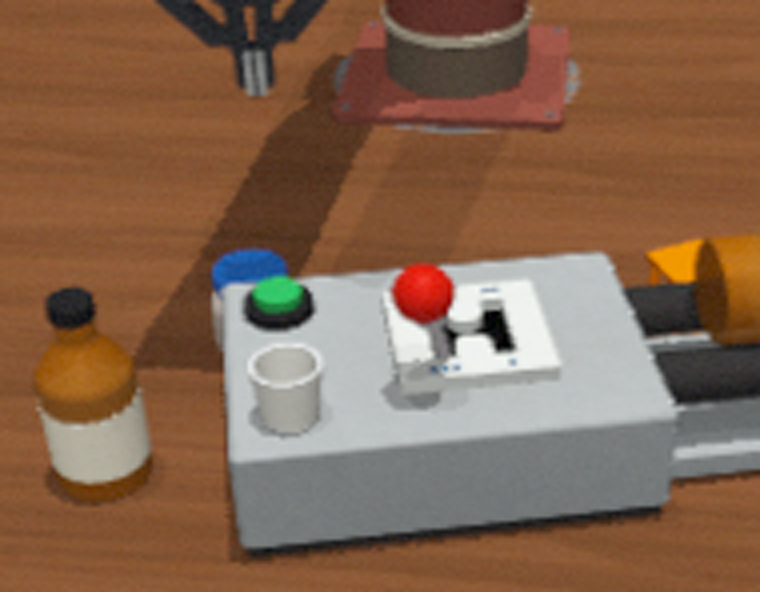

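View pics/w15.png

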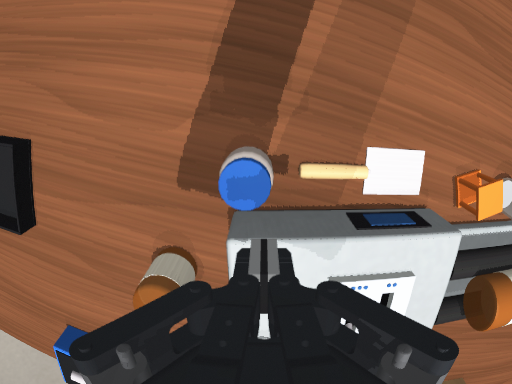

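View pics/t15.png

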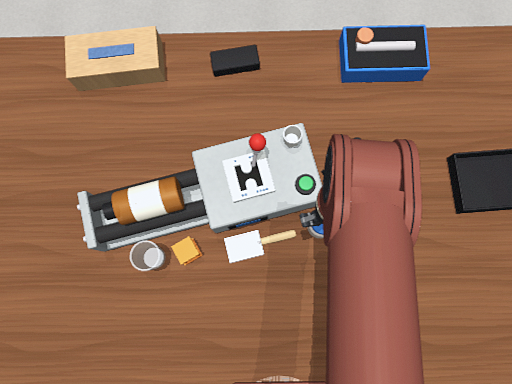

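The button is up again, the lever is in third and the bystanders are in place. Before signing off I'll measure how far the button went down in the pictures.

```bash
python3 -c "
from h import *
ims=[cv2.resize(cv2.imread(f'pics/{n}.png')[185:220,205:240],None,fx=10,fy=10,interpolation=2) for n in('s13','s14','s15')]
cv2.imwrite('pics/cmp.png',cv2.resize(np.hstack(ims),(798,266)))
k=r.get_calibration('scene')
def pr(X):
    c=RT(k['attitude']).T@(np.array(X)-k['position']);return c[:2]/c[2]*k['fx']+[k['cx'],k['cy']]
for z in(.118,.112,.108):print(z,pr([.5757,-.0711,z]))
for n in('s13','s14','s15'):
    f=cv2.imread(f'pics/{n}.png').astype(int)[185:220,205:240]; m=(f[:,:,1]>f[:,:,2]+40)&(f[:,:,1]>f[:,:,0]+20); ys,xs=np.nonzero(m);print(n,xs.min()+205,xs.max()+205,ys.min()+185,ys.max()+185,m.sum())
"
```

```text
0.118 [218.83949323 198.54351981]
0.112 [219.00538346 200.26905956]
0.108 [219.11534305 201.41282578]
s13 213 225 195 204 100
s14 213 225 198 204 55
s15 213 225 195 204 105
```

View pics/cmp.png

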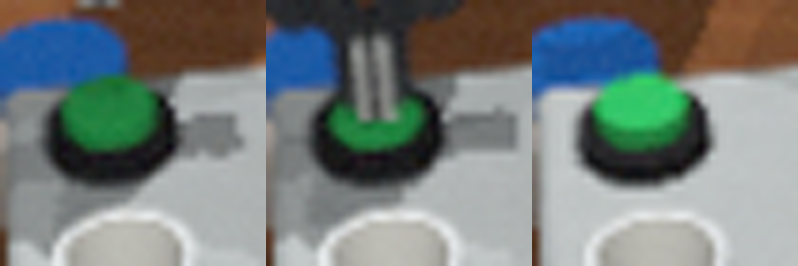

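The button's upper edge dropped 2–3 px, and 6 mm is 1.7 px. The tips stayed well inside the green cap, so it was fully down, and it is now back up.

```bash
python3 -c "
from rig import r
print(r.sign_off())"
```

```text
the job is handed in; nothing more can be done
None
```

The lever is in third gear and the start button was pressed right down and came up again; I handed the job in at about 18 s of the allowed 72 s. With closed fingertips I pushed the lever back to the middle, across to the right, then forward in the right slot to its stop. The button press came after that, and the arm was lifted clear before hand-in.

**Lever:** The top camera, taken before the button press, put the knob about 51 mm forward and 35.5 mm right. The expected position is 48 and 41 mm. The sideways reading is a few mm short, but in the picture the rod is clearly in the right slot's forward end. The knob's position did not change after the press.

**Button:** It was flush with its collar under the tips. Its upper edge dropped 2–3 px in the scene view, where 6 mm is about 1.7 px, and it was back up afterwards.

**Forces:** Pushing the lever took up to about 6 N at the stop. The button press reached about 26 N in total (23 N down, about 12 N sideways), more than the 5 N it needs, because it bottomed earlier than I expected.

**Bystanders:** The cup, resin, scraper, beaker and print stand where they were in the last pictures. The jar was partly hidden by the arm from above, but looked undisturbed in the wrist and scene views.

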